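# Extend the telescopic squeegee to its second stop

### The arm

A 6-joint arm with a two-finger parallel gripper is mounted at the origin on a cart in front of the work surface, level with it; the furniture and walls round the work are solid. World frame = base frame: x ahead of the robot, y to its left, z up, the work surface at z = 0. Lengths are in m, angles in rad, forces in N, time in s.
With the tool pointing down it reaches from about 0.375 to 0.75 m from the base axis. Payload 9 kg.
Tool frame: the origin (TCP) lies midway between the tips of the shut fingers; the grasp point (between the pads) lies tcp_to_grasp behind it (tcp_to_grasp is the distance from the TCP to the grasp point, in m); z points along the fingers, y is the line along which they close (so a half turn about z gives the same grasp; the last joint's range is limited). The gripper opens to 85 mm and grips with 20 to 120 N. Pads are 22 mm wide; open, the fingers measure 114 mm over their backs; the gripper's body (76 mm by 85 mm) begins 54 mm behind the grasp point. The pads swing forward as they close: fully open they stand 13 mm farther back than shut.
Start: joints at [0.932, 0.104, 0.097, 1.564, 0, 1.353], TCP at [0.245, 0.548, 0.21] pointing down, gripper open.
Joint ranges: [-2.99, 2.99], [-0.84, 1.86], [-1.1, 1.16], [-1.84, 2.11], [-1.51, 1.56], [-3.14, 3.14]. Speed limits (rad/s): [2.22, 2.22, 2.57, 3.14, 3.14, 3.14].

### API

Orientations are given as a rotation vector (axis times angle).
In Python, from plant import * gives the robot as it stands.
- The arm moves only by the shell command python3 -m handwheel 'ROWS' [FORCE]. ROWS is JSON, a list of rows, each a list of 7 numbers: the opening, from 0 (shut) to 1 (fully open), then the shift along the world's x, y, z in m, then the turn, a rotation vector about the world's x, y, z in rad. A call has 1 to 10 rows; each row shifts and turns the commanded pose from where the row before left it; what a row does not reach is not made up. A row lasts 1/8 s, in which the tool goes at most 62.5 mm and 10.7 degrees, less where a joint would pass 70% of its speed; a pose out of reach is approached as far as the arm can. A call with a gripper value outside its range is refused whole. The fingers move at their own pace and stop on an object; FORCE is the grip in N (left out, the last holds). Time passes only in rows, so rows that do not move let the fingers close. It gives the time, the measured TCP pose, the force, the opening and the grip force at its end, in the units of the state.
- get_state(): the state, without advancing time (a new reading comes with each control period).
- camera(name): name is "scene" or "top" or "wrist"; returns the picture (384x512x3 uint8, red, green, blue); there is no depth.
- camera_model(name): a dict with "camera_matrix" (3x3 intrinsics, pixels), "extrinsics" (4x4, takes a point from camera to world coordinates). Camera axes: x right, y down, z forward; pixel columns grow to the right and rows downward; lengths in m; the calibration is good to about 2 mm. A picture is of the moment at which its call begins: read the wrist's pose just before it. camera_model takes no time and is no camera call; for the wrist camera it gives the pose at the moment of the call.
- sign_off(): hands the job in; it is judged then, once.
The state is a dict: "clock": time; "joint_positions": joint angles; "dq": joint speeds; "joint_efforts": joint torques, N m; "eef_pos": TCP position; "ee_rot": TCP orientation; "wrist_force": force on the tool from outside, world axes, zero at the start; "torque": the same for the moment, N m; "width": finger opening in m; "grasp_force": force on a finger pad.
Only numpy, scipy, OpenCV 4.12 (cv2) and the standard library are available. Lean on these libraries where they do the work, as an engineer would, in place of code of your own. Each camera call takes 0.05 s, during which the arm holds its last target. There are 200 camera calls.

### The job

The splashback behind the toaster is out of reach for the short squeegee. Lay the squeegee, still pushed together, in a lane of the plate rack with the handle toward the hob and the crossbar just beyond the far row of tines, on the right, so that the rack holds the head back; then squeeze the lock button on the side of the handle and pull the handle back past the first stop to the second stop, where the button must spring out again and lock. Finish holding the locked, extended squeegee by its handle, lifted about level until all of it is a few centimetres above the tops of the tines, with the button left out, and leave the other things on the worktop where they stand.

Things in the scene. Friction and masses are not known exactly. Their poses are not given: they have to be found in the camera images.
- squeegee: T-shaped telescopic squeegee lying flat, loose, 0.14-0.25 kg. This is its grey handle, a bar 210 mm long (x -105 to +105), 24 mm wide (y), 24 mm high (z 0 to 24), flat sides. Origin: middle of its underside; +x points along the handle to the crossbar head, z up. Reaches to x=182 pushed together (balances near x=55), to x=272 extended (near x=95). Free to grip across y from x=-85 to +50.
- button_face (a point): centre of the outer face of the lock button on the handle's -y side (right, looking from butt to head), at x=71, y=-17, z=12 mm in the squeegee's frame. The button is 24 mm long (x), 12 mm high, and stands 5 mm proud: a grip across the handle here is 29 mm wide at first touch, 24 mm with the button pressed flush.
- button (a joint): travel of the lock button, m: 0 out, 0.0048 flush with the handle. Sprung: 2.5 N starts it, 6.5 N presses it flush. Above 0.0032 the stem is free. Out (under 0.001) it locks the stem at 0, at the first or at the second stop; let go between stops it rests near 0.003 and snaps out at the next stop.
- stem (a joint): extension of the aluminium stem (14 mm square) out of the handle, m: 0 pushed together, 0.045 first stop, 0.090 second stop (hard end at 0.091). It stays where it is left; sliding takes about 3 N with the button pressed.
- head (a point): underside of the crossbar's rear face (the face that catches behind the tines), on the tool's middle line; moves with the stem: x=146 mm in the squeegee's frame pushed together, 236 at the second stop. Crossbar 140 mm wide, 22 thick, 24 high, rubber blade 14 mm beyond. Behind the face a neck 20 wide, 24 high, 42 long. Undersides of handle, neck and crossbar are level.
- rack: low steel wire plate rack on a grey drip tray (250 x 200 mm), fixed. Origin: centre of its footprint on the worktop; x runs along its lanes, z up. Two rows of tines, at x=-100 (near row) and x=+100 mm (far row); between the rows only the drip tray below, up to 20 mm high. In a lane, tool +x goes along rack +x, handle over the near row, crossbar's rear face beyond the far tines (x=103 to 140 mm).
- far_row (a point): middle of the far row, on top of its level wire, 53 mm above the worktop (rack x=+100, y=0). From the wire rise four round tines, 5 mm thick, at rack y=-61.5, -20.5, 20.5, 61.5 mm, up to 97 mm above the worktop: three lanes, 36 mm clear, centred on y=-41, 0, 41 mm.
- near_row (a point): the same point of the near row (rack x=-100, y=0), whose wire and tines are alike. The polished wires are slippery. If the crossbar still presses on the far tines after the pull, move it a few mm forward (rack +x) before lifting.
- tumbler: small ribbed clear glass tumbler, 64 mm across, 86 mm high; origin at the centre of its underside; to be left alone.
- vanilla: small brown dropper bottle with a black rubber top, 34 mm across, 102 mm high; origin at the centre of its underside; to be left alone.
- soap: clear dish soap bottle with a push-pull cap, 46 x 64 mm, 193 mm high; origin at the centre of its underside; to be left alone.
- bowl: white bowl, 115 mm across, 56 mm high; origin at the centre of its underside; to be left alone.
- pepper: dark wooden pepper mill, 58 mm across, 170 mm high; origin at the centre of its underside; to be left alone.
- salt: glass salt shaker with a grey top, 44 mm across, 90 mm high; origin at the centre of its underside; to be left alone.
- tin: food tin, 57 mm across, 72 mm high; origin at the centre of its underside; to be left alone.

How it is judged:
On the way, in this order (a step that is already met when the one before it is completed fails the run):
1. the squeegee, pushed together, lies in one lane of the rack on both wires, its crossbar beyond the far tines (x of head in the frame of rack between 0.098 and 0.14 m and y of head in the frame of rack between -0.062 and 0.062 m and z of head in the frame of rack between 0.044 and 0.061 m and z of squeegee in the frame of rack between 0.044 and 0.061 m and y of squeegee in the frame of rack between -0.062 and 0.062 m and value of joint stem below 0.01 m), for 0.2 s.
2. the handle has been pulled to the second stop while the tool lies in the lane with its crossbar beyond the far tines (x of head in the frame of rack between 0.098 and 0.14 m and y of head in the frame of rack between -0.062 and 0.062 m and z of head in the frame of rack between 0.044 and 0.061 m and value of joint stem above 0.0875 m), for 0.1 s.
At the end, for the whole second after the job is handed in: stem at the second stop (over 87.5 mm), lock button out (under 1 mm in), squeegee held at rest in the gripper within 0.4 rad of level, undersides of handle and crossbar over 120 mm above the worktop, not touching the rack (value of joint stem above 0.0875 m and value of joint button below 0.001 m and height (world z) of each of squeegee, head above 0.12 m and angle between squeegee's own z axis and vertical below 0.4 rad and contact force between squeegee and the fingers above 1 N and contact force between squeegee and rack below 0.1 N and linear speed of squeegee below 0.03 m/s); the arm keeps its last pose, push and grip.
It fails at once if one of the bystanders (tumbler, dropper bottle, soap, bowl, mills, tin) is pushed more than 25 mm or tipped over (distance of any of tumbler, vanilla, soap, bowl, pepper, salt, tin from where it was at the start of the episode above 0.025 m or angle between any of tumbler, vanilla, soap, bowl, pepper, salt, tin's own z axis and vertical above 0.4 rad).
It also fails if it takes over 58 s, if anything falls off the work surface, if the arm or the gripper's body presses on something with over 40 N, if the wrist force passes 120 N, or if a joint passes its speed limit or range.

## Working session

There is one attempt and no reset: what is moved stays moved. The work goes in short steps, Python scripts to look and compute and a shell command to move; the robot and the scene stay as the last step left them, time stands still between calls to the robot, and variables do not carry over. Pictures are saved under pics/ and viewed, at most 12 in all, crops included, and the job is handed in when it is done.

```bash
mkdir -p pics; ls
python3 - <<'E'
from plant import *
import cv2
s=get_state();print({k:s[k] for k in s})
try: print(tcp_to_grasp)
except Exception as e: print(e)
for n in("scene","top"):
    im=camera(n);cv2.imwrite(f"pics/{n}0.png",im[...,::-1]);m=camera_model(n);print(n,m)
E
```

```text
pics
{'clock': 0.0, 'joint_positions': array([9.32264384e-01, 1.04694605e-01, 9.64204646e-02, 1.56391385e+00,
       1.42964671e-05, 1.35311572e+00]), 'dq': array([ 1.99845961e-04, -1.35372870e-03, -7.26325649e-05, -5.56857282e-04,
       -9.74623647e-04,  4.92388994e-04]), 'joint_efforts': array([-4.03052081e-04, -5.56922328e+01,  5.03655696e+01,  1.67168555e-02,
       -3.33134485e-04,  1.13366391e-05]), 'eef_pos': array([0.24486393, 0.54733887, 0.20949825]), 'ee_rot': array([-6.56080421e-01, -3.07171736e+00,  1.97903812e-03]), 'wrist_force': array([-0.79240321,  0.56029978, -0.26840749]), 'torque': array([-0.00235049,  0.02644692,  0.050148  ]), 'grasp_force': 0.0, 'width': 0.08541683669522344}
0.0187
scene {'camera_matrix': array([[476.875212  ,   0.        , 256.15088294],
       [  0.        , 476.875212  , 199.30777298],
       [  0.        ,   0.        ,   1.        ]]), 'extrinsics': array([[-0.62709889, -0.63976857,  0.44434576, -0.12262168],
       [-0.77893601,  0.51679889, -0.35521486,  0.45598691],
       [-0.00238209, -0.56887176, -0.82242279,  1.25466329],
       [ 0.        ,  0.        ,  0.        ,  1.        ]])}
top {'camera_matrix': array([[431.77076519,   0.        , 253.5191376 ],
       [  0.        , 431.77076519, 195.67234235],
       [  0.        ,   0.        ,   1.        ]]), 'extrinsics': array([[-0.024077  , -0.99708079,  0.07245828,  0.45312377],
       [-0.9996125 ,  0.02299853, -0.01568187, -0.03744887],
       [ 0.01396966, -0.07280778, -0.99724815,  1.25915085],
       [ 0.        ,  0.        ,  0.        ,  1.        ]])}
```

View pics/scene0.png

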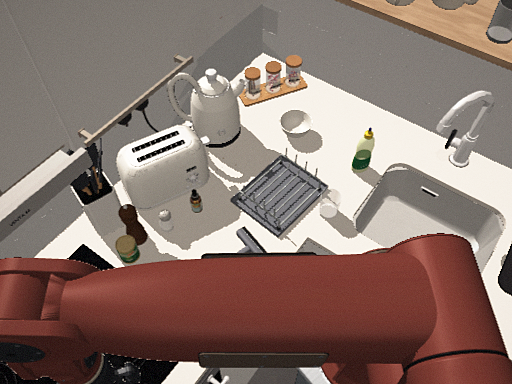

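View pics/top0.png

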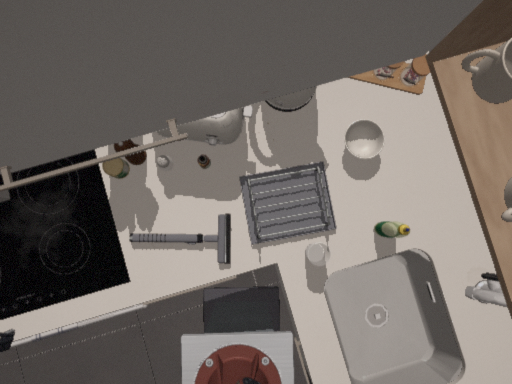

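The scene view shows the rack (~(280,195)), the squeegee partly hidden by the arm. The top view shows the squeegee handle from (130,238) to (205,239), its crossbar near (224,239), and the rack centred on about (288,204).

Run:
```python
import cv2
im=cv2.imread("pics/top0.png")[140:290,120:350]
im=cv2.resize(im,None,fx=3.4,fy=3.4,interpolation=cv2.INTER_CUBIC)
for i in range(0,230,10):
    cv2.line(im,(int(i*3.4),0),(int(i*3.4),12 if i%50==30 else 5),(0,0,255),1)
for i in range(0,150,10): cv2.line(im,(0,int(i*3.4)),(12 if i%50==10 else 5,int(i*3.4)),(0,0,255),1)
cv2.imwrite("pics/crop1.png",im)
```

```text
(no output)
```

View pics/crop1.png

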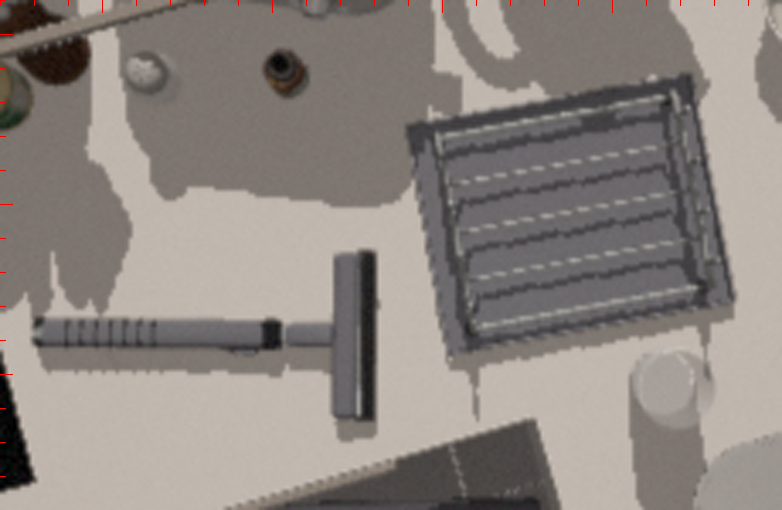

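The crop shows the squeegee butt at crop (35,332), the crossbar's rear face at (333,336) and the button bump at (240,350). The tray corners are (408,125), (690,75), (735,302) and (452,360), and the tumbler is near the far right corner at (668,385).

```bash
cat > h.py <<'E'
from plant import *
import numpy as np, cv2
def ray(n,uv,z,m=None):
    m=m or camera_model(n);K=m["camera_matrix"];T=m["extrinsics"]
    d=T[:3,:3]@np.linalg.inv(K)@np.array([uv[0],uv[1],1.]);o=T[:3,3]
    return o+d*(z-o[2])/d[2]
def proj(n,P,m=None):
    m=m or camera_model(n);T=m["extrinsics"];P=np.atleast_2d(P)
    c=(P-T[:3,3])@T[:3,:3];q=c@m["camera_matrix"].T;return q[:,:2]/q[:,2:]
def frame(o,yaw):
    c,s=np.cos(yaw),np.sin(yaw);return np.array([[c,-s,0,o[0]],[s,c,0,o[1]],[0,0,1,o[2]],[0,0,0,1]])
def ap(F,P): P=np.atleast_2d(P);return P@F[:3,:3].T+F[:3,3]
E
python3 - <<'E'
from h import *
c=lambda u,v:((u+.5)/3.4+120-.5,(v+.5)/3.4+140-.5)
R=lambda u,v,z:ray("top",c(u,v),z)
for z in(0.0,.01,.02):
    t=[R(*p,z) for p in((408,125),(690,75),(735,302),(452,360))]
    L=[np.linalg.norm(t[i]-t[(i+1)%4]) for i in range(4)]
    xd=t[1]-t[0]+t[2]-t[3]; yaw=np.arctan2(xd[1],xd[0])
    print(z,np.round(L,4),np.mean(t,0),yaw)
b=R(35,332,.024);h=R(333,336,.024);e=R(281,333,.024);print("sq",b,e,h,np.linalg.norm(h-b),np.arctan2(*(h-b)[1::-1]),np.linalg.norm(e-b))
l=R(345,252,.024);r=R(345,420,.024);print("cross",l,r,np.linalg.norm(l-r),(l+r)/2)
F=None
t=[R(*p,.01) for p in((408,125),(690,75),(735,302),(452,360))];xd=t[1]-t[0]+t[2]-t[3];F=frame(np.mean(t,0)*[1,1,0],np.arctan2(xd[1],xd[0]))
for n,p,z in(("tumbler",(665,385),.086),("vanilla",(280,65),.102),("salt",(147,72),.09)):
    w=R(*p,z);print(n,w,np.linalg.inv(F)[:3,:3]@w+np.linalg.inv(F)[:3,3])
E
```

```text
0.0 [0.2482 0.1996 0.2477 0.2051] [ 0.52135423 -0.15678198  0.        ] -1.4055493289339873
0.01 [0.2463 0.198  0.2457 0.2035] [ 0.52081236 -0.15583425  0.01      ] -1.4055493289339873
0.02 [0.2443 0.1964 0.2437 0.2018] [ 0.52027048 -0.15488652  0.02      ] -1.4055493289339875
sq [0.43258371 0.29653759 0.024     ] [0.42674918 0.09164893 0.024     ] [0.42318994 0.04826145 0.024     ] 0.24845378631904025 -1.6086142443371758 0.20497171624069158
cross [0.49319331 0.03692561 0.024     ] [0.35327597 0.03953154 0.024     ] 0.1399416060603993 [0.42323464 0.03822857 0.024     ]
tumbler [ 0.37946193 -0.21900381  0.086     ] [ 0.03905748 -0.14981605  0.086     ]
vanilla [0.64028533 0.08101419 0.102     ] [-0.21396921  0.1568061   0.102     ]
salt [0.63889398 0.18866593 0.09      ] [-0.32038336  0.17314198  0.09      ]
```

The measurements agree with the given sizes: the crossbar comes out at 139.9 mm and the tray at 246 x 201 mm. I'll use the middle lane, which keeps the crossbar clear of the tumbler. First I move above the handle at tool x=+38.

```bash
python3 -m handwheel '[[1,0.0227,-0.049,0,0,0,-0.1475],[1,0.0227,-0.049,0,0,0,-0.1475],[1,0.0227,-0.049,0,0,0,-0.1475],[1,0.0227,-0.049,0,0,0,-0.1475],[1,0.0227,-0.049,0,0,0,-0.1475],[1,0.0227,-0.049,0,0,0,-0.1475],[1,0.0227,-0.049,0,0,0,-0.1475],[1,0.0227,-0.049,0,0,0,-0.1475],[1,0,0,0,0,0,0],[1,0,0,0,0,0,0]]' 60
python3 - <<'E'
from h import *
s=get_state();print(s["eef_pos"],s["ee_rot"],s["joint_positions"])
m=camera_model("wrist");im=camera("wrist");cv2.imwrite("pics/w1.png",im[...,::-1])
F=frame([.4287,.193,0],-1.60)
print(proj("wrist",ap(F,[[50,12,24],[50,-12,24],[-105,0,24],[105,0,24],[71,-17,12],[146,70,24],[146,-70,24]]*np.array(.001)),m).round(0))
E
```

```text
clock: 1.35
eef_pos: [0.4265, 0.1558, 0.2101]
ee_rot: [-2.254, -2.188, 0.0]
wrist_force: [-0.2, 0.5, 0.7]
width: 0.0852
grasp_force: 0.0
[0.42645298 0.15579572 0.21011431] [-2.25381415e+00 -2.18781738e+00  3.60725446e-04] [ 6.05969786e-02 -3.44402394e-01 -3.18923957e-01  1.59679973e+00
  2.58440737e-04  1.66110841e+00]
[[268. 174.]
 [249. 174.]
 [259.  37.]
 [259. 214.]
 [246. 187.]
 [310. 242.]
 [207. 242.]]
```

View pics/w1.png

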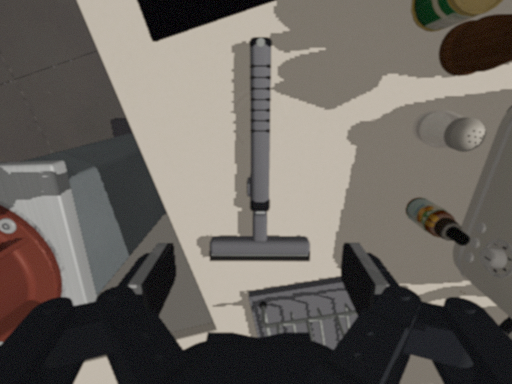

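The wrist view shows the butt at (261,37), the collar at (260,208), the button at (249,187) and the crossbar's rear edge from (211,238) to (308,238). That matches the predictions to within a few mm, so I descend and grip.

```bash
python3 -m handwheel '[[1,0.002,0,-0.05,0,0,0],[1,0,0,-0.05,0,0,0],[1,0,0,-0.05,0,0,0],[1,0,0,-0.04,0,0,0],[1,0,0,-0.015,0,0,0],[1,0,0,0,0,0,0],[0.15,0,0,0,0,0,0],[0.15,0,0,0,0,0,0],[0.15,0,0,0,0,0,0],[0.15,0,0,0,0,0,0]]' 60
```

```text
clock: 2.65
eef_pos: [0.429, 0.1557, 0.0057]
ee_rot: [2.254, 2.187, 0.001]
wrist_force: [-0.2, 0.1, -0.8]
width: 0.0136
grasp_force: 0.0
```

The fingers closed to 13.6 mm with no force, so they missed the handle. Looking again.

Run:
```python
from h import *
m=camera_model("top");im=camera("top");w=camera("wrist")
cv2.imwrite("pics/t2.png",np.hstack([cv2.resize(im[140:330,100:300,::-1],(400,380)),cv2.resize(w[...,::-1],(400,300)).copy() if 0 else cv2.resize(w[...,::-1],(400,380))]))
```

```text
(no output)
```

View pics/t2.png

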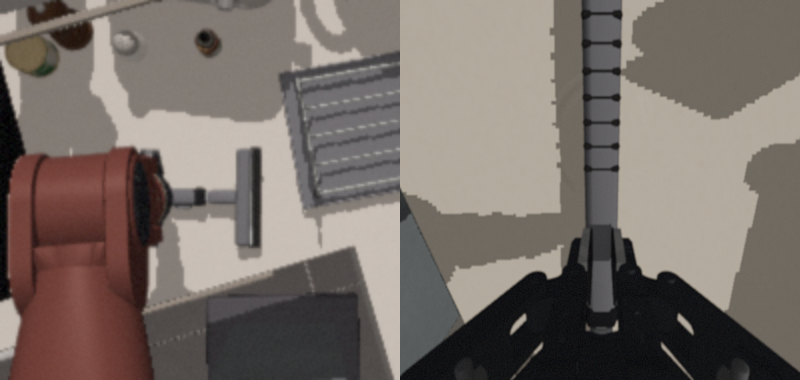

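```bash
python3 -m handwheel '[[0,0,0,0,0,0,0],[0,0,0,0,0,0,0],[0,0,0,0,0,0,0]]' 60;  python3 - <<'E'
from h import *
w=camera("wrist")
cv2.imwrite("pics/t3.png",cv2.resize(w[200:384,150:350,::-1],(600,552)))
m=camera_model("wrist");s=get_state();print(proj("wrist",[s["eef_pos"],s["eef_pos"]+[0,0,.0187],[.428,.156,.024],[.440,.156,.024],[.416,.156,.024]],m),m["extrinsics"][:3,3])
E
```

```text
clock: 3.12
eef_pos: [0.4287, 0.1557, 0.0053]
ee_rot: [-2.255, -2.188, -0.0]
wrist_force: [-0.7, 0.6, 0.2]
width: -0.0
grasp_force: 0.0
[[257.63346942 226.85450803]
 [257.63286745 240.83083685]
 [256.40689029 240.36914853]
 [277.54072177 239.80135824]
 [235.29737928 240.93628543]] [0.43095745 0.23221083 0.17012444]
```

View pics/t3.png

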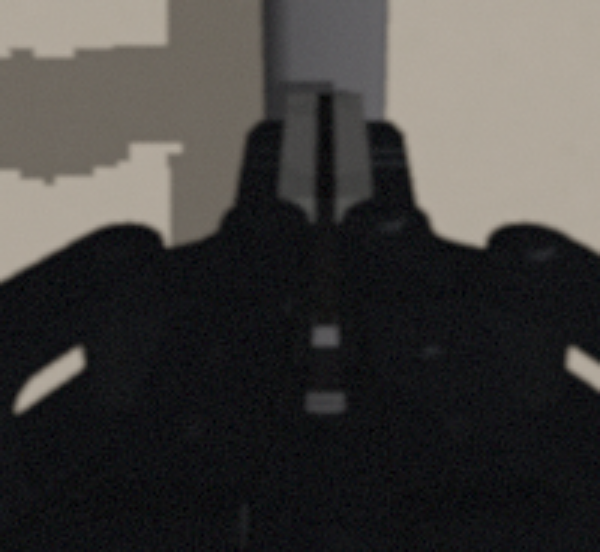

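The shut tips sit above the handle at row ~228, so either the reported TCP height or my height assumption is off. I'll check by fitting a height offset to the earlier wrist picture.

Run:
```python
from h import *
from scipy.optimize import least_squares
im=cv2.imread("pics/w1.png");g=im.astype(int).sum(2)
# edges: crossbar row profile and handle column profile
print("row245",[int(x) for x in g[245,200:216]],[int(x) for x in g[245,300:316]])
print("col260",[int(x) for x in g[30:46,260]]); print("col230",[int(x) for x in g[230:268,230]])
print("row120",[int(x) for x in g[118,244:278]])
m=camera_model("wrist");print(m["extrinsics"],m["camera_matrix"][0,0]);s=get_state();print(s["eef_pos"])
```

```text
row245 [344, 347, 346, 340, 343, 349, 347, 350, 334, 283, 226, 241, 278, 297, 308, 308] [309, 301, 303, 313, 300, 303, 308, 319, 332, 395, 486, 540, 548, 545, 544, 551]
col260 [545, 542, 541, 544, 547, 542, 503, 403, 392, 432, 432, 430, 432, 431, 434, 422]
col230 [548, 544, 547, 549, 520, 399, 236, 145, 159, 175, 192, 228, 265, 284, 295, 310, 306, 313, 305, 307, 299, 292, 295, 293, 297, 274, 190, 86, 87, 145, 311, 469, 539, 550, 551, 546, 545, 547]
row120 [344, 350, 342, 342, 347, 330, 271, 191, 166, 214, 249, 292, 303, 314, 319, 326, 323, 317, 323, 330, 325, 323, 311, 302, 304, 368, 475, 534, 548, 546, 544, 543, 542, 550]
[[ 0.99957152 -0.02821504 -0.00778991  0.43095745]
 [-0.02924878 -0.95251611 -0.30308014  0.23221083]
 [ 0.0011314   0.30317812 -0.95293323  0.17012444]
 [ 0.          0.          0.          1.        ]] 285.9247085191504
[0.42868723 0.15568714 0.00529862]
```

```bash
python3 -m handwheel '[[0.6,0,0,0.02,0,0,0],[0.6,0,0,0,0,0,0],[0.6,0,0,0,0,0,0],[0.6,0,0,0,0,0,0],[0.6,0,0,-0.02,0,0,0],[0.6,0,0,-0.006,0,0,0],[0.6,0,0,-0.004,0,0,0]]'
```

```text
clock: 4.05
eef_pos: [0.4284, 0.1557, -0.0051]
ee_rot: [-2.254, -2.188, 0.001]
wrist_force: [-0.5, -0.1, 0.5]
width: 0.0512
grasp_force: 0.0
```

```bash
python3 -m handwheel '[[0.6,0,0,-0.005,0,0,0],[0.6,0,0,0,0,0,0]]';python3 -m handwheel '[[0.35,0,0,0,0,0,0],[0.35,0,0,0,0,0,0],[0.35,0,0,0,0,0,0]]'
```

```text
clock: 4.3
eef_pos: [0.4286, 0.1557, -0.0098]
ee_rot: [-2.254, -2.188, 0.0]
wrist_force: [-0.6, 0.4, -1.3]
width: 0.051
grasp_force: 0.0
clock: 4.68
eef_pos: [0.4288, 0.1557, -0.0095]
ee_rot: [2.254, 2.188, 0.0]
wrist_force: [-0.7, 0.1, 0.1]
width: 0.0294
grasp_force: 0.0
```

```bash
python3 -m handwheel '[[0.45,0,0,-0.004,0,0,0],[0.45,0,0,0,0,0,0],[0.1,0,0,0,0,0,0],[0.1,0,0,0,0,0,0],[0.1,0,0,0,0,0,0],[0.1,0,0,0,0,0,0]]' 60
```

```text
clock: 5.42
eef_pos: [0.4288, 0.1557, -0.0135]
ee_rot: [2.254, 2.188, 0.0]
wrist_force: [0.4, 0.5, 2.9]
width: 0.0224
grasp_force: 59.8
```

The handle is gripped at 59.8 N. The reported height reads low, so I'll work relative to this contact: an underside at z=0 means eef z = -0.0135. Next I lift and carry it over the middle lane.

```bash
python3 -m handwheel '[[0.1,0,0,0.04,0,0,0],[0.1,0,0,0.05,0,0,0],[0.1,0,0,0.05,0,0,0],[0.1,0.0134,-0.0458,0,0,0,0.0279],[0.1,0.0134,-0.0458,0,0,0,0.0279],[0.1,0.0134,-0.0458,0,0,0,0.0279],[0.1,0.0134,-0.0458,0,0,0,0.0279],[0.1,0.0134,-0.0458,0,0,0,0.0279],[0.1,0.0134,-0.0458,0,0,0,0.0279],[0.1,0.0134,-0.0458,0,0,0,0.0279]]' 60
python3 -m handwheel '[[0.1,0,0,0,0,0,0],[0.1,0,0,0,0,0,0]]'
python3 - <<'E'
from h import *
a=camera("top");b=camera("scene")
cv2.imwrite("pics/t4.png",np.hstack([cv2.resize(a[150:270,210:350,::-1],(560,480),interpolation=cv2.INTER_CUBIC)[:, :],cv2.resize(b[100:300,200:300,::-1],(240,480))]))
E
```

```text
clock: 6.68
eef_pos: [0.5225, -0.1664, 0.1258]
ee_rot: [-2.029, -2.398, -0.0]
wrist_force: [0.4, 0.7, -1.5]
width: 0.0228
grasp_force: 59.4
clock: 6.92
eef_pos: [0.522, -0.1645, 0.1258]
ee_rot: [-2.03, -2.396, -0.0]
wrist_force: [-0.7, 0.3, -1.8]
width: 0.0229
grasp_force: 59.5
```

View pics/t4.png

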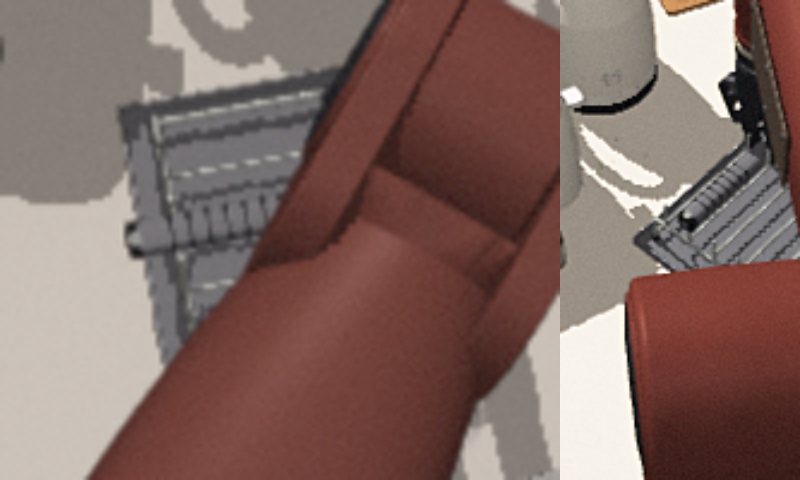

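Top crop: the arm hides the head, but the handle shows over the near row with its butt at crop (132,238). I'll compare with predictions, and take a wrist picture with the model overlaid (tines in green, handle in red).

Run:
```python
from h import *
s=get_state();m=camera_model("wrist");w=camera("wrist")[...,::-1].copy()
print(s["eef_pos"],s["ee_rot"])
p=lambda u,v:ray("top",((u+.5)/4+209.5,(v+.5)/4+149.5),.163)
print(p(132,238),p(245,222))
R=frame([.5208,-.1555,0],-1.4055);g=s["eef_pos"]
S=frame([g[0]-.164*.038,g[1]+.986*.038,.14],-1.4055)
def poly(F,P,c):
    q=proj("wrist",ap(F,P),m)*2
    for a,b in zip(q[::2],q[1::2]): cv2.line(w2,tuple(int(v) for v in a),tuple(int(v) for v in b),c,1)
w2=cv2.resize(w,None,fx=2,fy=2,interpolation=cv2.INTER_CUBIC)
for y in(-.0615,-.0205,.0205,.0615): poly(R,[[-.1,y,.053],[-.1,y,.097]],(0,255,0))
poly(R,[[-.1,-.07,.053],[-.1,.07,.053],[-.125,-.1,0],[-.125,.1,0],[-.125,.1,0],[.125,.1,0]],(0,255,0))
poly(S,[[-.105,.012,.024],[.02,.012,.024],[-.105,-.012,.024],[.02,-.012,.024],[-.105,.012,.024],[-.105,-.012,.024]],(0,0,255))
q=proj("wrist",ap(S,[[-.105,0,.024]]),m)[0]*2;print(q)
cv2.imwrite("pics/w5full.png",w2)
x0=int(np.clip(q[0]-380,0,1024-760));y0=int(np.clip(q[1]-250,0,768-580));print(x0,y0)
cv2.imwrite("pics/w5.png",w2[y0:y0+580,x0:x0+760])
```

```text
[ 0.52226223 -0.16386358  0.12619128] [-2.02913320e+00 -2.39771249e+00 -2.85323681e-04]
[ 0.4991679  -0.02620504  0.163     ] [ 0.50765414 -0.098236    0.163     ]
[ 517.5131837  -196.21261077]
137 0
```

View pics/w5.png

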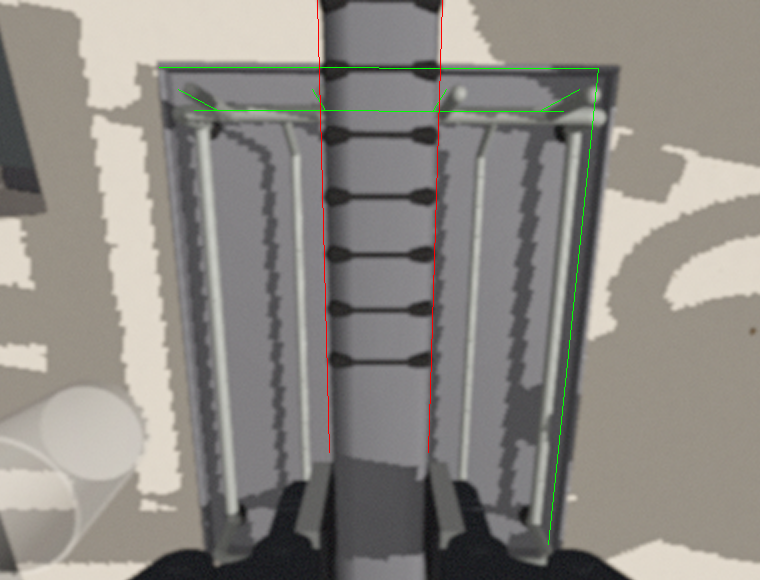

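The overlay shows the actual tine tips at (460,92) and (595,95), about 3 mm to rack +y of my estimate. The handle is centred at col ~381, so it needs +3.5 mm in rack y. The length along the lane is fine. I shift and lower it.

```bash
python3 -m handwheel '[[0.1,0.0035,0,0,0,0,0],[0.1,0,0,-0.03,0,0,0],[0.1,0,0,-0.03,0,0,0],[0.1,0,0,-0.018,0,0,0],[0.1,0,0,0,0,0,0]]'
python3 -m handwheel '[[0.1,0,0,-0.004,0,0,0],[0.1,0,0,0,0,0,0]]'
python3 -m handwheel '[[0.1,0,0,-0.003,0,0,0],[0.1,0,0,0,0,0,0]]'
```

```text
clock: 7.7
eef_pos: [0.5252, -0.1641, 0.0472]
ee_rot: [-2.029, -2.396, 0.0]
wrist_force: [-0.4, -0.6, -1.3]
width: 0.0221
grasp_force: 59.5
clock: 7.95
eef_pos: [0.5265, -0.1652, 0.0452]
ee_rot: [2.029, 2.396, 0.0]
wrist_force: [0.4, 0.6, -1.6]
width: 0.0224
grasp_force: 59.5
clock: 8.2
eef_pos: [0.526, -0.1649, 0.0413]
ee_rot: [2.03, 2.397, 0.0]
wrist_force: [-0.9, -0.8, -1.0]
width: 0.0226
grasp_force: 59.5
```

```bash
python3 -m handwheel '[[0.1,0,0,-0.002,0,0,0],[0.1,0,0,0,0,0,0]]'
python3 -m handwheel '[[0.1,0,0,-0.002,0,0,0],[0.1,0,0,0,0,0,0]]'
```

```text
clock: 8.45
eef_pos: [0.5261, -0.165, 0.0395]
ee_rot: [2.03, 2.397, 0.0]
wrist_force: [0.2, -0.7, -1.0]
width: 0.0223
grasp_force: 59.7
clock: 8.7
eef_pos: [0.5265, -0.1652, 0.0392]
ee_rot: [2.029, 2.396, 0.0]
wrist_force: [-4.2, 1.9, 15.4]
width: 0.0228
grasp_force: 61.5
```

Contact came at the expected height with 15 N up, so the tool rests on the wires. I release, move 33 mm toward the head so the pads are over the button, 4 mm lower, then squeeze gently.

```bash
python3 -m handwheel '[[0.6,0,0,0.001,0,0,0],[0.6,0,0,0,0,0,0],[0.6,0,0,0,0,0,0],[0.6,0,0,0,0,0,0],[0.6,0.0027,-0.0163,0,0,0,0],[0.6,0.0027,-0.0163,-0.004,0,0,0],[0.6,0,0,0,0,0,0]]' 30
python3 -m handwheel '[[0.36,0,0,0,0,0,0],[0.36,0,0,0,0,0,0],[0.36,0,0,0,0,0,0]]'
python3 -m handwheel '[[0.1,0,0,0,0,0,0],[0.1,0,0,0,0,0,0],[0.1,0,0,0,0,0,0]]' 30
```

```text
clock: 9.57
eef_pos: [0.5313, -0.1991, 0.0338]
ee_rot: [-2.033, -2.395, 0.0]
wrist_force: [0.2, -0.0, -0.3]
width: 0.0512
grasp_force: 0.0
clock: 9.95
eef_pos: [0.5313, -0.1972, 0.0343]
ee_rot: [-2.03, -2.398, -0.0]
wrist_force: [-0.6, -1.0, 0.2]
width: 0.0306
grasp_force: 0.2
clock: 10.32
eef_pos: [0.5317, -0.1974, 0.0347]
ee_rot: [2.03, 2.397, 0.001]
wrist_force: [1.5, 3.0, 3.6]
width: 0.023
grasp_force: 35.1
```

Run:
```python
from h import *
w=camera("wrist")[...,::-1]; b=camera("scene")[...,::-1];t=camera("top")[...,::-1]
A=cv2.resize(w,(448,336));B=cv2.resize(b[120:270,200:357],(352,336));C=cv2.resize(t[150:270,200:380],(380,253),interpolation=cv2.INTER_CUBIC);D=cv2.resize(w[180:384,130:380],(310,253))
top=np.hstack([A,B]);bot=np.zeros((253,800,3),np.uint8);bot[:,:380]=C;bot[:,390:700]=D
cv2.imwrite("pics/m6.png",np.vstack([top,bot]))
```

```text
(no output)
```

View pics/m6.png

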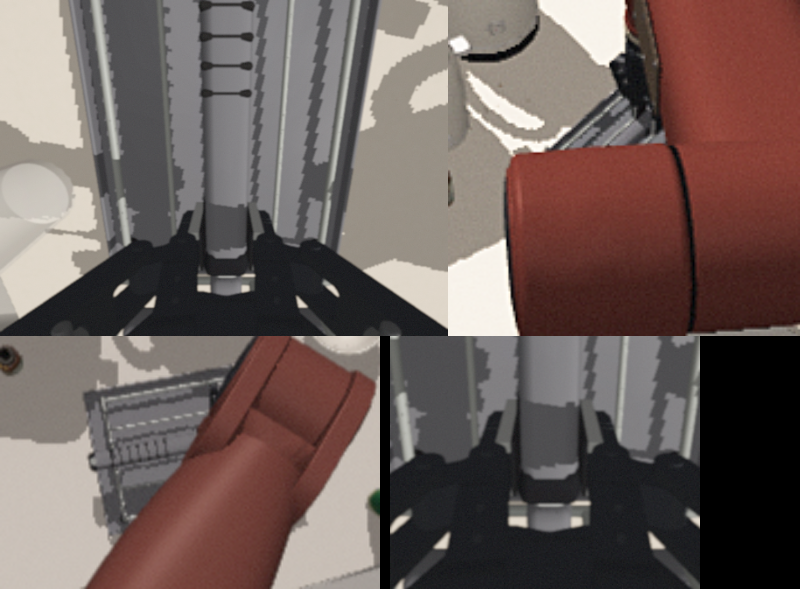

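The wrist view shows the tool lying in the lane with the pads just behind the black collar (lower crop ~(550,485)). The width is 23 mm at 35 N, so the button is flush. I pull along the lane.

```bash
python3 -m handwheel '[[0.1,-0.0008,0.005,0,0,0,0],[0.1,-0.0016,0.0099,0,0,0,0],[0.1,-0.0016,0.0099,0,0,0,0],[0.1,0,0,0,0,0,0]]' 40
python3 -m handwheel '[[0.1,-0.0016,0.0099,0,0,0,0],[0.1,-0.0016,0.0099,0,0,0,0],[0.1,-0.0016,0.0099,0,0,0,0],[0.1,0,0,0,0,0,0]]'
python3 -m handwheel '[[0.1,-0.0016,0.0099,0,0,0,0],[0.1,-0.0016,0.0099,0,0,0,0],[0.1,-0.0016,0.0099,0,0,0,0],[0.1,0,0,0,0,0,0]]'
```

```text
clock: 10.98
eef_pos: [0.5274, -0.1715, 0.0347]
ee_rot: [-2.03, -2.398, -0.001]
wrist_force: [-1.2, 0.6, 6.8]
width: 0.0229
grasp_force: 40.6
clock: 11.48
eef_pos: [0.5225, -0.1417, 0.0347]
ee_rot: [-2.03, -2.398, -0.001]
wrist_force: [-0.7, 2.4, 7.3]
width: 0.0233
grasp_force: 40.6
clock: 11.98
eef_pos: [0.5177, -0.1121, 0.0347]
ee_rot: [-2.03, -2.398, -0.001]
wrist_force: [-0.6, 2.7, 9.0]
width: 0.0231
grasp_force: 40.6
```

```bash
python3 -m handwheel '[[0.1,-0.0016,0.0099,0,0,0,0]]'
python3 -m handwheel '[[0.1,-0.0008,0.0049,0,0,0,0],[0.1,0,0,0,0,0,0]]'
python3 -m handwheel '[[0.1,-0.0005,0.003,0,0,0,0],[0.1,0,0,0,0,0,0]]'
```

```text
clock: 12.1
eef_pos: [0.5163, -0.1037, 0.0347]
ee_rot: [2.03, 2.395, -0.001]
wrist_force: [1.3, -6.1, 4.5]
width: 0.0232
grasp_force: 40.2
clock: 12.35
eef_pos: [0.5154, -0.0978, 0.0347]
ee_rot: [2.03, 2.397, 0.0]
wrist_force: [0.8, 0.4, 7.3]
width: 0.0236
grasp_force: 40.5
clock: 12.6
eef_pos: [0.515, -0.0952, 0.0347]
ee_rot: [2.03, 2.397, -0.0]
wrist_force: [0.1, -1.8, 6.7]
width: 0.0232
grasp_force: 40.4
```

```bash
for i in 1; do python3 -m handwheel '[[0.1,-0.0004,0.0025,0,0,0,0],[0.1,0,0,0,0,0,0]]'
python3 -m handwheel '[[0.1,-0.0004,0.0025,0,0,0,0],[0.1,0,0,0,0,0,0]]'; done | egrep 'eef|force'
```

```text
eef_pos: [0.5146, -0.0929, 0.0347]
wrist_force: [0.4, -2.8, 5.7]
grasp_force: 40.4
eef_pos: [0.5149, -0.0925, 0.0348]
wrist_force: [3.3, -13.3, 0.6]
grasp_force: 39.7
```

The hard end is reached: 13 N, after 106 mm in total. I ease the tension, release so the button springs out, and back off toward the butt for a regrip at tool x≈42.

```bash
python3 -m handwheel '[[0.1,0.0003,-0.002,0,0,0,0],[0.1,0,0,0,0,0,0],[0.6,0,0,0,0,0,0],[0.6,0,0,0,0,0,0],[0.6,0,0,0,0,0,0],[0.6,0,0,0,0,0,0]]'
python3 - <<'E'
from h import *
print(get_state()["eef_pos"])
w=camera("wrist")[...,::-1];cv2.imwrite("pics/w7.png",cv2.resize(w[120:384,100:412],(780,600)) if 0 else cv2.resize(w,(780,585)))
E
```

```text
clock: 13.85
eef_pos: [0.5142, -0.0922, 0.0341]
ee_rot: [-2.03, -2.397, -0.0]
wrist_force: [0.7, 1.0, -0.5]
width: 0.0513
grasp_force: 0.0
[ 0.51416897 -0.09224835  0.0340697 ]
```

View pics/w7.png

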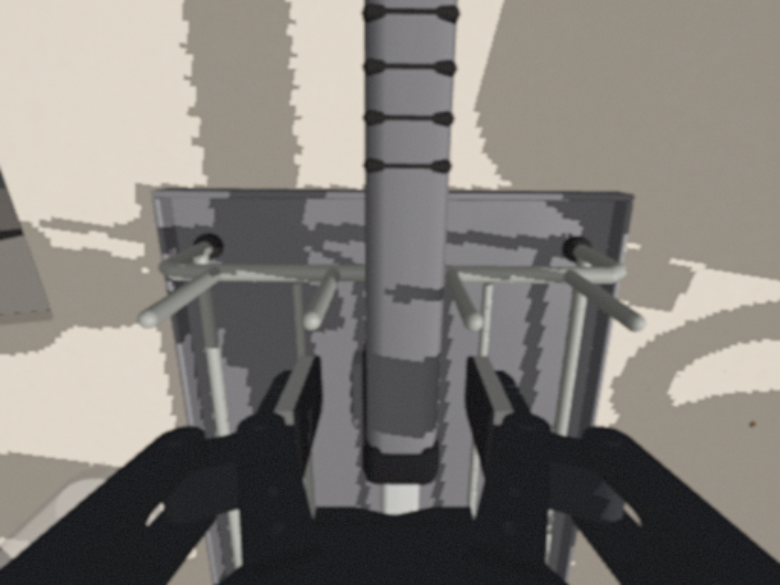

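The tool is in the lane, with the bright stem visible below the collar at (400,495). To check that the button is out, I lightly touch across it, closing to 27.6 mm (about 1.4 mm of press, well under the unlock point).

```bash
python3 -m handwheel '[[0.36,0,0,0,0,0,0],[0.36,0,0,0,0,0,0],[0.33,0,0,0,0,0,0],[0.325,0,0,0,0,0,0],[0.325,0,0,0,0,0,0]]' 20
python3 -m handwheel '[[0.6,0,0,0.002,0,0,0],[0.6,0,0,0,0,0,0],[0.6,-0.0024,0.0148,0.001,0,0,0],[0.6,-0.0024,0.0148,0,0,0,0],[0.6,0,0,0,0,0,0]]'
```

```text
clock: 14.52
eef_pos: [0.5145, -0.0925, 0.0344]
ee_rot: [2.03, 2.397, 0.0]
wrist_force: [0.6, -0.2, 0.9]
width: 0.028
grasp_force: 3.4
clock: 15.15
eef_pos: [0.5093, -0.0614, 0.0373]
ee_rot: [-2.028, -2.399, -0.0]
wrist_force: [-0.6, -0.2, 0.0]
width: 0.0512
grasp_force: 0.0
```

The 3.4 N reading matches a sprung-out button. At this spot the near tines stand beside the pads, so I won't close here. I go up and over, and grip just outside the near row at tool x≈10.

```bash
python3 -m handwheel '[[0.6,0,0,0.04,0,0,0],[0.6,0,0,0.03,0,0,0],[0.6,-0.0053,0.032,0,0,0,0],[0.6,0,0,0,0,0,0],[0.6,0,0,-0.04,0,0,0],[0.6,0,0,-0.03,0,0,0],[0.6,0,0,0,0,0,0]]'
python3 -m handwheel '[[0.1,0,0,0,0,0,0],[0.1,0,0,0,0,0,0],[0.1,0,0,0,0,0,0],[0.1,0,0,0,0,0,0]]' 100
```

```text
clock: 16.02
eef_pos: [0.5022, -0.0306, 0.0349]
ee_rot: [-2.028, -2.394, 0.003]
wrist_force: [-0.4, 0.9, 0.6]
width: 0.0509
grasp_force: 0.0
clock: 16.52
eef_pos: [0.5055, -0.0314, 0.0392]
ee_rot: [2.029, 2.395, 0.001]
wrist_force: [-1.9, 0.5, 7.2]
width: 0.0216
grasp_force: 98.4
```

```bash
python3 -m handwheel '[[0.1,0.0007,-0.004,0,0,0,0],[0.1,0,0,0,0,0,0],[0.1,0,0,0.01,0,0,0],[0.1,0,0,0.02,0,0,0],[0.1,0,0,0.02,0,0,0],[0.1,0,0,0.02,0,0,0],[0.1,0,0,0.02,0,0,0],[0.1,0,0,0.02,0,0,0],[0.1,0,0,0,0,0,0],[0.1,0,0,0,0,0,0]]' 100
python3 - <<'E'
from h import *
w=camera("wrist")[...,::-1]; b=camera("scene")[...,::-1];t=camera("top")[...,::-1]
A=cv2.resize(w,(400,300));B=cv2.resize(b[90:270,180:420],(400,300));C=cv2.resize(t[130:280,200:400],(400,300),interpolation=cv2.INTER_CUBIC)
cv2.imwrite("pics/m8.png",np.vstack([np.hstack([A,B]),np.hstack([C,np.zeros_like(C)])]))
E
```

```text
clock: 17.77
eef_pos: [0.5048, -0.0348, 0.1467]
ee_rot: [-2.03, -2.397, 0.0]
wrist_force: [-0.7, -0.2, -1.6]
width: 0.0215
grasp_force: 98.1
```

View pics/m8.png

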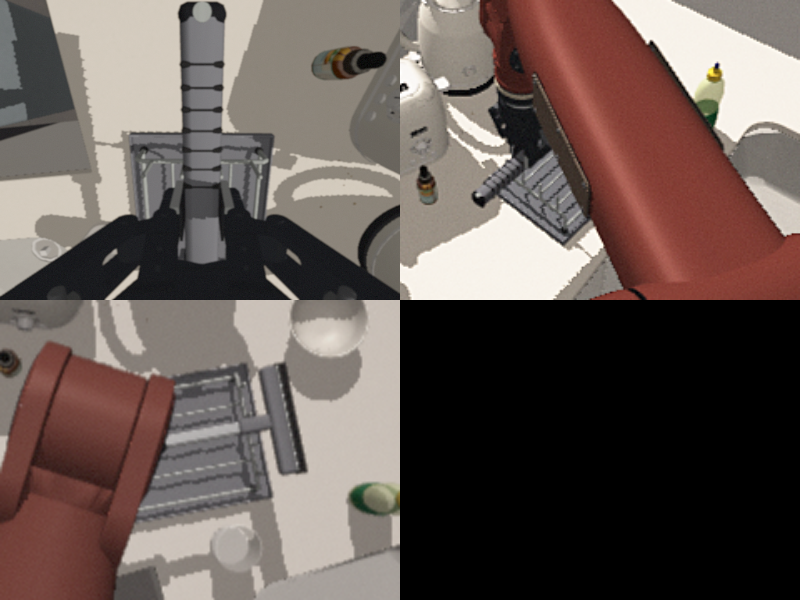

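The tool hangs extended and clear of the rack: the stem is in view at top-crop (215,435) and the crossbar at (283,420). All bystanders are standing. I raise it a little for margin, let it settle and hand in.

```bash
python3 -m handwheel '[[0.1,0,0,0.015,0,0,0],[0.1,0,0,0.015,0,0,0],[0.1,0,0,0,0,0,0],[0.1,0,0,0,0,0,0],[0.1,0,0,0,0,0,0],[0.1,0,0,0,0,0,0],[0.1,0,0,0,0,0,0]]' 100
python3 -c "
from plant import *
print(sign_off())"
```

```text
clock: 18.8
eef_pos: [0.5049, -0.0349, 0.1771]
ee_rot: [-2.03, -2.397, 0.0]
wrist_force: [-0.2, 0.2, -0.9]
width: 0.022
grasp_force: 98.2
the job is handed in; nothing more can be done
None
```

I handed the job in at 18.8 s with the squeegee pulled out to the second stop and held by its handle above the rack, by my estimate about 190 mm above the worktop; `sign_off()` returned no verdict. A light touch after the pull met the button sprung out, and the last pictures, taken just before a final 30 mm lift, showed nothing knocked over.

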